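# Seat the iron-rest cone in its stand

### The arm

A 6-joint arm with a two-finger parallel gripper is mounted at the origin on the work surface. World frame = base frame: x ahead of the robot, y to its left, z up, the work surface at z = 0. Lengths are in mm, angles in rad, forces in N, time in s.
With the tool pointing down it reaches from about 300 to 775 mm from the base axis. Payload 14.6 kg.
Tool frame: the origin (TCP) lies at the very end of the fingers, on their centre line; the grasp point (between the pads) lies 19 mm behind it; z points along the fingers, y is the line along which they close (so a half turn about z gives the same grasp; the last joint's range is limited). The gripper opens to 85 mm and grips with 20 to 120 N. Pads are 22 mm wide; open, the fingers measure 114 mm over their backs; the gripper's body (76 mm by 85 mm) begins 54 mm behind the grasp point. The pads swing forward as they close: fully open they stand 13 mm farther back than shut.
Start: joints at [-1.209, 0.3, 1.521, -0, 1.321, -0.067], TCP at [228.671, -500.199, 231.281] pointing down, gripper open.
Joint ranges: [-3.03, 3.03], [-0.79, 2.21], [0.23, 2.52], [-1.04, 4.18], [0, 3.07], [-2.55, 2.55]. Speed limits (rad/s): [2.22, 2.22, 2.57, 3.14, 3.14, 3.14].

### API

Orientations are given as a unit quaternion [x, y, z, w].
In Python, from bench import r gives the robot as it stands. The module is installed in compiled form; this text tells all that it offers.
- The arm moves only by the shell command python3 -m handwheel 'ROWS' [OPENING]. ROWS is JSON, a list of rows, each an object of numbers: "x", "y", "z": the shift along the tool's x, y, z in m; "roll": the turn about the tool's z in degrees. In form: [{"x": .., "y": .., "z": .., "roll": ..}, ...]. A call has exactly 10 rows; each row shifts and turns the commanded pose from where the row before left it, along the tool's axes as they then stand; what a row does not reach is not made up. A row lasts 1/8 s, in which the tool goes at most 62.5 mm and 10.7 degrees, less where a joint would pass 70% of its speed; a pose out of reach is approached as far as the arm can. A call with a gripper value outside its range is refused whole. OPENING is the closure in counts, from 0 (fully open) to 255 (shut), set as the call begins (- or left out, the last holds). The fingers move at their own pace and stop on an object; the grip force is fixed at half the most. Time passes only in rows, so rows that do not move let the fingers close, or fill a call up. It gives the time, the measured TCP pose, the force, the opening and the grip force at its end, in the units of the state.
- r.sense(): the state, without advancing time (a new reading comes with each control period).
- r.grab_frame(name): name is "scene" or "top"; returns a dict with "image" (384x512x3 uint8, red, green, blue), "fx", "fy", "cx", "cy" (pixels), "R" (3x3) and "t" (3): a world point X has camera coordinates R X + t. Camera axes: x right, y down, z forward; pixel columns grow to the right and rows downward; lengths in mm; the calibration is good to about 2 mm. A picture is of the moment at which its call begins. There is no depth.
- r.sign_off(): hands the job in; it is judged then, once.
Trained networks look in the newest picture that a camera, given by its name, has taken for a name from the list of things; names that differ only in an ending like _2 or _b are one class to them, and where a whole thing is asked for, a point or a joint stands for the part that bears it (a point fixed in the world has none). Each returns a list of dicts, best first, with "conf" (0 to 1); they miss things now and then, are a little off and sometimes report something else, mostly with a low value. They report only what shows in the picture. A call takes as long as a camera call.
- r.regions_of(label, camera): "region" (384x512 bool, what is visible of it) and "bbox" ([left, top, width, height] in pixels, round what is visible of it).
The state is a dict: "t": time; "joints": joint angles; "joint_vel": joint speeds; "tau": joint torques, N m; "ee_pos": TCP position; "orientation": TCP orientation; "wrist_force": force on the tool from outside, world axes, zero at the start; "moment": the same for the moment, N m; "finger_gap": finger opening in mm; "grasp_force": force on a finger pad.
Only numpy, scipy, OpenCV 4.12 (cv2) and the standard library are available. Lean on these libraries where they do the work, as an engineer would, in place of code of your own. Each camera call takes 0.05 s, during which the arm holds its last target. There are 200 camera calls.

### The job

Take the larger of the two steel iron-rest cones, set it plug-down into the tapered seat of the soldering-iron stand and let go of it there so that it centres itself. Then press straight down on its top until you feel the seat come up hard against its stop, and lean on it there with about 12 newtons (never more than 20) for half a second. Leave it seated and upright, and leave everything else where it is.

Things in the scene. Friction and masses are not known exactly. Their poses are not given: they have to be found in the camera images.
- big_cone: the larger steel iron-rest cone, loose, 200 to 340 g upright on the worktop. Round about its z axis; origin at the centre of its underside, z up. From below: a solid tapered plug, 36 mm diameter at the underside growing to 64 mm at 28 mm height; above it a straight barrel of 40 mm diameter up to the flat top at 85 mm (an 8 mm bore in the middle of the top). Hold it by the barrel
- small_cone: the smaller steel cone, a bystander, same shape: plug 30 to 46 mm diameter over 20 mm height, barrel 26 mm diameter, 65 mm tall overall; origin at the centre of its underside. The two cones may stand in either place
- stand: the soldering-iron stand, fixed to the worktop: steel foot 100 mm (its x) by 130 mm (its y) by 16 mm high, under a round black housing, 89 mm diameter, rim 52 mm above the worktop. Origin at the centre of the foot's underside, on the upright axis of housing and seat; z up. Nested and self-centred, the cone's underside is 20 mm below the seat's rim, 32 to 54 mm above the worktop before pressing
- housing_rim (a point): centre of the housing's rim. In the housing slides a slippery steel seat ring, 71 mm wide, its conical bore fitting the big cone's plug, 56 mm wide at its rim. It moves only up and down: 2 to 4 N on the cone push it (plus 3 N per 10 mm/s), it stays where left. It starts 6 to 16 mm above a firm stop whose height is unseen: the seat's rim then lies 6 mm below to 6 mm above this point
- board: small green circuit board, loose bystander, 70 by 50 mm, lying flat, parts up to 14 mm high; origin at the centre of its underside
- tweezers: black anti-static tweezers, loose bystander, 134 mm long along their x, 14 mm wide, 8 mm high, lying flat; origin at mid length at the underside
- parts_lid (a joint): angle of the flip-top lid of the blue plastic parts box (a fixed bystander, 120 by 160 by 50 mm, with a lid knob reaching 95 mm above the worktop, some 0.8 m ahead of the robot and to its left; hinge on the side near the robot): 0 shut, grows as it opens (rad)

How it is judged:
By the outcome, as a careful person would: the job done as asked, in the order asked, and still so for the second after the job is handed in, with the robot touching nothing.
It also fails if it takes over 61 s, if anything falls off the work surface, if the arm or the gripper's body presses on something with over 40 N, if the wrist force passes 120 N, or if a joint passes its speed limit or range.

## Working session

There is one attempt and no reset: what is moved stays moved. The work goes in short steps, Python scripts to look and compute and a shell command to move; the robot and the scene stay as the last step left them, time stands still between calls to the robot, and variables do not carry over. Pictures are saved under pics/ and viewed, at most 10 in all, crops included, and the job is handed in when it is done.

```bash
mkdir -p pics; cat > h.py <<'E'
import numpy as np, cv2
from bench import r
def ray(f,u,v,z):
    R=np.array(f["R"]);t=np.array(f["t"])
    d=R.T@np.array([(u-f["cx"])/f["fx"],(v-f["cy"])/f["fy"],1]); c=-R.T@t
    return c+d*(z-c[2])/d[2]
def proj(f,X):
    p=np.array(f["R"])@np.asarray(X,float).T+np.array(f["t"])[:,None]
    return np.c_[f["fx"]*p[0]/p[2]+f["cx"],f["fy"]*p[1]/p[2]+f["cy"]]
E
python3 - <<'E'
from h import *
for c in("scene","top"):
    f=r.grab_frame(c); cv2.imwrite(f"pics/{c}0.png",f["image"][:,:,::-1])
    print(c,-np.array(f["R"]).T@f["t"],f["fx"])
    for l in("big_cone","small_cone","stand"):
        for d in r.regions_of(l,c)[:2]:
            print(l,d["conf"],d["bbox"])
s=r.sense();print(s["t"],s["orientation"],s["ee_pos"],s["wrist_force"],s["finger_gap"])
E
```

```text
scene [ 849.24719351 -439.57265538  796.94763069] 495.74664357741585
big_cone 0.86 [227.1, 143.7, 32.0, 36.8]
small_cone 0.66 [272.6, 245.0, 68.9, 34.7]
small_cone 0.62 [308.7, 120.5, 21.8, 29.3]
stand 0.79 [122.0, 263.4, 95.2, 92.2]
top [492.56252906  52.74339092 919.91656374] 415.77308803692625
small_cone 0.59 [132.3, 186.2, 21.1, 18.6]
stand 0.82 [328.7, 192.9, 69.3, 50.7]
0.4 [ 9.77104523e-01  2.12759836e-01 -9.49879201e-06 -6.10555064e-05] [ 228.65954335 -500.17105527  231.23815886] [-0.21408778 -0.19582543 -0.05814244] 85.67789222297347
```

View pics/scene0.png

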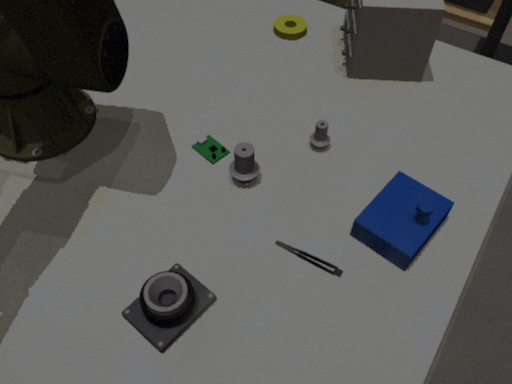

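View pics/top0.png

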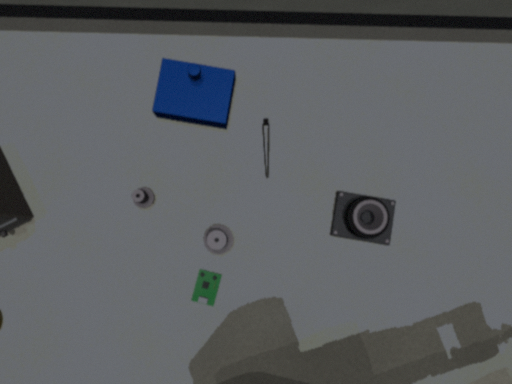

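The scene picture shows big_cone at about (244,163), small_cone at (320,135) and the stand at (168,300). In the top picture the big cone's bore is at (217,240), small_cone at (142,197) and the stand at (365,217). Next I refine these with a model overlay.

```bash
cat > m.py <<'E'
from h import *
F={c:r.grab_frame(c) for c in("scene","top")}
def dark(f,u,v,w):
    g=cv2.cvtColor(f["image"],cv2.COLOR_RGB2GRAY).astype(float)[v-w:v+w+1,u-w:u+w+1]
    k=np.clip(np.median(g)-15-g,0,None); y,x=np.mgrid[-w:w+1,-w:w+1]
    return u+(k*x).sum()/k.sum(), v+(k*y).sum()/k.sum()
for c,(u,v) in {"scene":(244,150),"top":(217,240)}.items():
    p=dark(F[c],u,v,3); print(c,p,ray(F[c],*p,85))
# stand: foot corners (top, z=16) typed by eye, housing rim from circles
P=[ray(F["top"],u,v,16) for u,v in((335.5,192),(396,198.5),(390,243.5),(331,237.5))]
print("foot",np.round(P),np.mean(P,0))
for u,v in((365,217),(369,217)): print(ray(F["top"],u,v,52))
th=np.linspace(0,2*np.pi,60)
def circ(c,rad,z): return np.c_[c[0]+rad*np.cos(th),c[1]+rad*np.sin(th),0*th+z]
def show(cone,stand,name):
    tiles=[]
    for c,cc in(("scene",((244,163),(168,298))),("top",((217,240),(365,217)))):
        f=F[c]
        for (u,v),w in zip(cc,(25,50)):
            k=8 if w==25 else 4
            s=cv2.resize(f["image"][v-w*3//4:v+w*3//4,u-w:u+w,::-1],(400,300),interpolation=cv2.INTER_CUBIC)
            s=cv2.convertScaleAbs(s,alpha=1.5)
            L=[(circ(cone,20,85),(0,0,255)),(circ(cone,32,28),(0,255,0))] if w==25 else [(circ(stand,44.5,52),(0,0,255))]
            for X,col in L:
                q=(proj(f,X)-[u-w,v-w*3//4]+.5)*k
                cv2.polylines(s,[q.astype(int)],True,col,1)
            tiles.append(s)
    cv2.imwrite(name,np.vstack([np.hstack(tiles[:2]),np.hstack(tiles[2:])])[:600])
E
python3 - <<'E'
from m import *
c=ray(F["top"],*dark(F["top"],217,240,3),85)
show(c,ray(F["top"],367.5,217,52),"pics/ov1.png")
E
```

```text
scene (np.float64(243.69635627530366), np.float64(149.15384615384616)) [481.25903259 112.02656987  85.        ]
top (np.float64(216.22222222222223), np.float64(239.53086419753086)) [482.06008032 114.11606514  85.        ]
foot [[ 590. -139.   16.]
 [ 578. -272.   16.]
 [ 480. -258.   16.]
 [ 490. -130.   16.]] [ 534.36294015 -199.71355178   16.        ]
[ 534.38335761 -193.56166783   52.        ]
[ 534.5451478  -201.97305411   52.        ]
```

View pics/ov1.png

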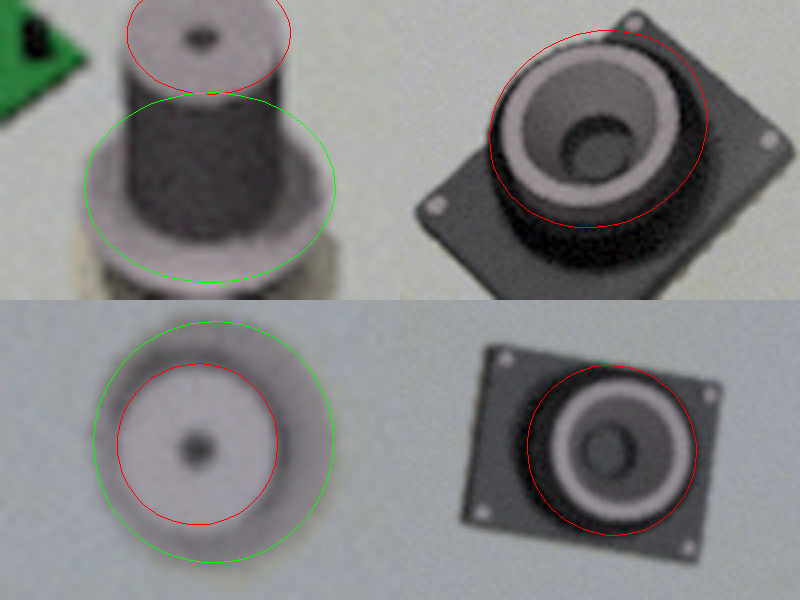

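Overlay agrees within about 2 mm: cone near (481.7, 113). In both views the stand's bright seat ring is clear, so I fit that ring to triangulate the seat centre and height.

```bash
python3 - <<'E'
from m import *
from scipy.optimize import least_squares
O={}
for c,(u0,v0,w) in {"scene":(165,295,30),"top":(370,216,24)}.items():
    f=F[c];g=cv2.cvtColor(f["image"],cv2.COLOR_RGB2GRAY)
    g=cv2.resize(g[v0-w:v0+w,u0-w:u0+w],None,fx=8,fy=8,interpolation=cv2.INTER_CUBIC)
    m=(g>cv2.threshold(g,0,255,cv2.THRESH_OTSU)[0]).astype(np.uint8)
    cs,h=cv2.findContours(m,cv2.RETR_CCOMP,cv2.CHAIN_APPROX_NONE)
    for i,k in enumerate(cs):
        if len(k)<150: continue
        e=cv2.fitEllipse(k); q=np.array(e[0])/8-.5+1/16+[u0-w,v0-w]
        print(c,q,np.array(e[1])/8,h[0][i][3],len(k))
        if 10<e[1][0]/8<60: O.setdefault(c,[]).append((q,e[1],h[0][i][3]))
    if 0: pass
for c in F:
    print(c,[np.round(ray(F[c],*q,z)[:2],1).tolist() for q,_,_ in O[c] for z in(46,52,58)])
for z in (46,52,58):
  for rad in(28,35.5,44.5):
    print(z,rad,[ [np.round(x,1) for x in cv2.fitEllipse(proj(F[c],circ((535,-198),rad,z)).astype(np.float32))[1]] for c in F])
E
```

```text
scene (np.float64(243.75105485232066), np.float64(149.15189873417722)) [481.34581544 112.08919693  85.        ]
top (np.float64(216.23275862068965), np.float64(239.55172413793105)) [482.01902385 114.09396994  85.        ]
foot [[ 590. -139.   16.]
 [ 578. -272.   16.]
 [ 480. -258.   16.]
 [ 490. -130.   16.]] [ 534.36294015 -199.71355178   16.        ]
[ 534.38335761 -193.56166783   52.        ]
[ 534.5451478  -201.97305411   52.        ]
scene [189.43911743 268.94620371] [10.04979134 17.82493019] -1 346
scene [160.48519897 287.59257507] [43.15182495 55.76327896] -1 1918
scene [164.90993118 291.41197586] [30.02120399 34.63285065] 8 762
top [347.85556841 238.64069748] [ 1.6032654  14.76443005] -1 187
top [391.66302872 236.96239471] [ 3.22840905 39.23916245] -1 440
top [369.83060074 216.53354645] [33.7422905  34.56148911] -1 786
top [369.98215675 216.53217316] [25.55480576 26.20526886] 4 594
top [387.58204651 195.31890154] [ 6.95933867 70.30754852] -1 837
scene [[536.7, -142.2], [539.2, -144.5], [541.7, -146.9], [517.5, -196.7], [520.1, -198.6], [522.8, -200.6], [528.1, -198.2], [530.
[... 194 characters left out ...]
6.2), np.float64(26.8)]]
46 35.5 [[np.float64(38.2), np.float64(43.9)], [np.float64(33.2), np.float64(34.0)]]
46 44.5 [[np.float64(47.9), np.float64(55.0)], [np.float64(41.6), np.float64(42.6)]]
52 28 [[np.float64(30.3), np.float64(34.8)], [np.float64(26.3), np.float64(27.0)]]
52 35.5 [[np.float64(38.4), np.float64(44.1)], [np.float64(33.4), np.float64(34.2)]]
52 44.5 [[np.float64(48.1), np.float64(55.3)], [np.float64(41.9), np.float64(42.9)]]
58 28 [[np.float64(30.4), np.float64(35.0)], [np.float64(26.5), np.float64(27.2)]]
58 35.5 [[np.float64(38.5), np.float64(44.4)], [np.float64(33.6), np.float64(34.5)]]
58 44.5 [[np.float64(48.3), np.float64(55.6)], [np.float64(42.2), np.float64(43.2)]]
```

```bash
python3 -m handwheel '[{"x":0.02,"y":-0.018},{"x":0.04,"y":-0.037},{"x":0.042,"y":-0.039},{"x":0.042,"y":-0.039},{"x":0.042,"y":-0.039},{"x":0.042,"y":-0.039},{"x":0.042,"y":-0.039},{"x":0.042,"y":-0.039},{"x":0.042,"y":-0.039},{"x":0.042,"y":-0.039}]' 0
```

```text
invalid input at $[0]: expected keys x, y, z, roll
```

```bash
cat > to.py <<'E'
# prints tool-frame shift (mm) to a world TCP target
import sys; from h import *
from scipy.spatial.transform import Rotation as Q
s=r.sense(); print(s["t"],np.round(s["ee_pos"],1),np.round(s["wrist_force"],2),np.round(s["finger_gap"],1),round(s["grasp_force"],1))
if len(sys.argv)>1: print(np.round(Q.from_quat(s["orientation"]).as_matrix().T@(np.array(sys.argv[1:4],float)-s["ee_pos"]),1))
E
python3 to.py 482 113 231
```

```text
0.6 [ 228.7 -500.2  231.3] [-0.34 -0.76  0.04] 85.4 0.0
[ 4.853e+02 -4.523e+02  3.000e-01]
```

```bash
python3 -m handwheel '[{"x":0.02,"y":-0.018,"z":0,"roll":0},{"x":0.04,"y":-0.037,"z":0,"roll":0},{"x":0.042,"y":-0.039,"z":0,"roll":0},{"x":0.042,"y":-0.039,"z":0,"roll":0},{"x":0.042,"y":-0.039,"z":0,"roll":0},{"x":0.042,"y":-0.039,"z":0,"roll":0},{"x":0.042,"y":-0.039,"z":0,"roll":0},{"x":0.042,"y":-0.039,"z":0,"roll":0},{"x":0.042,"y":-0.039,"z":0,"roll":0},{"x":0.042,"y":-0.039,"z":0,"roll":0}]' 0; python3 to.py 482 113 120
```

```text
t: 1.85
ee_pos: [436.7, 0.1, 231.6]
orientation: [0.977, 0.213, 0.0, 0.0]
wrist_force: [0.6, -1.3, -0.1]
finger_gap: 85.3
grasp_force: 0.0
1.85 [4.367e+02 1.000e-01 2.316e+02] [ 0.62 -1.3  -0.1 ] 85.3 0.0
[ 88.1 -83.9 111.6]
```

```bash
python3 -m handwheel '[{"x":0.03,"y":-0.028,"z":0,"roll":0},{"x":0.03,"y":-0.028,"z":0.01,"roll":0},{"x":0.02,"y":-0.02,"z":0.02,"roll":0},{"x":0.008,"y":-0.008,"z":0.02,"roll":0},{"x":0,"y":0,"z":0.02,"roll":0},{"x":0,"y":0,"z":0.02,"roll":0},{"x":0,"y":0,"z":0.01,"roll":0},{"x":0,"y":0,"z":0.01,"roll":0},{"x":0,"y":0,"z":0,"roll":0},{"x":0,"y":0,"z":0,"roll":0}]' 0; python3 - <<'E'
from h import *
t=[]
for c,(u,v) in(("scene",(244,155)),("top",(217,240))):
    f=r.grab_frame(c); t.append(cv2.resize(f["image"][v-50:v+50,u-66:u+66,::-1],(400,300),interpolation=cv2.INTER_CUBIC))
cv2.imwrite("pics/near.png",np.hstack(t))
E
python3 to.py 482 113 42
```

```text
t: 3.1
ee_pos: [481.6, 111.2, 121.8]
orientation: [0.977, 0.213, 0.0, 0.0]
wrist_force: [-0.6, 0.7, 0.5]
finger_gap: 85.4
grasp_force: 0.0
3.2 [481.6 111.2 121.8] [ 0.64  0.47 -0.33] 85.7 0.0
[ 1.  -1.4 79.8]
```

View pics/near.png

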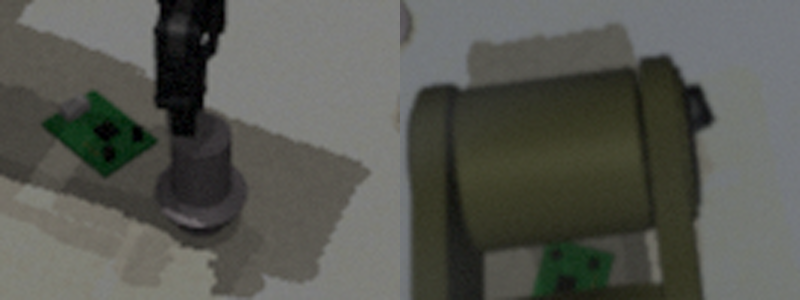

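The gripper sits above the cone, one finger visible just above and behind the barrel at (185,120) in the scene crop; the top camera is blocked by the arm. The margin is about 20 mm per side, so I descend.

```bash
python3 -m handwheel '[{"x":0.001,"y":-0.001,"z":0.008,"roll":0},{"x":0,"y":0,"z":0.01,"roll":0},{"x":0,"y":0,"z":0.01,"roll":0},{"x":0,"y":0,"z":0.01,"roll":0},{"x":0,"y":0,"z":0.01,"roll":0},{"x":0,"y":0,"z":0.01,"roll":0},{"x":0,"y":0,"z":0.01,"roll":0},{"x":0,"y":0,"z":0.008,"roll":0},{"x":0,"y":0,"z":0.004,"roll":0},{"x":0,"y":0,"z":0,"roll":0}]' 0
python3 -m handwheel '[{"x":0,"y":0,"z":0,"roll":0},{"x":0,"y":0,"z":0,"roll":0},{"x":0,"y":0,"z":0,"roll":0},{"x":0,"y":0,"z":0,"roll":0},{"x":0,"y":0,"z":0,"roll":0},{"x":0,"y":0,"z":0,"roll":0},{"x":0,"y":0,"z":0,"roll":0},{"x":0,"y":0,"z":0,"roll":0},{"x":0,"y":0,"z":0,"roll":0},{"x":0,"y":0,"z":0,"roll":0}]' 255; python3 to.py
```

```text
t: 4.45
ee_pos: [481.8, 112.5, 41.1]
orientation: [0.977, 0.213, -0.0, -0.0]
wrist_force: [-1.0, -0.6, -0.2]
finger_gap: 85.4
grasp_force: 0.0
t: 5.7
ee_pos: [482.0, 112.6, 41.7]
orientation: [0.977, 0.213, 0.0, 0.0]
wrist_force: [-1.0, 0.7, 5.4]
finger_gap: 38.7
grasp_force: 59.9
5.7 [482.  112.6  41.7] [-1.01  0.67  5.4 ] 38.7 59.9
```

```bash
python3 -m handwheel '[{"x":0,"y":0,"z":-0.004,"roll":0},{"x":0,"y":0,"z":-0.008,"roll":0},{"x":0,"y":0,"z":-0.012,"roll":0},{"x":0,"y":0,"z":-0.015,"roll":0},{"x":0,"y":0,"z":-0.015,"roll":0},{"x":0,"y":0,"z":-0.014,"roll":0},{"x":0,"y":0,"z":-0.012,"roll":0},{"x":0,"y":0,"z":-0.008,"roll":0},{"x":0,"y":0,"z":-0.004,"roll":0},{"x":0,"y":0,"z":0,"roll":0}]' 255; python3 to.py 534.5 -201.5 132
```

```text
t: 6.95
ee_pos: [481.8, 112.5, 133.3]
orientation: [0.977, 0.213, -0.0, -0.0]
wrist_force: [0.2, -0.0, -3.1]
finger_gap: 38.8
grasp_force: 60.3
6.95 [481.8 112.5 133.3] [ 0.16 -0.04 -3.08] 38.8 60.3
[-82.7 307.5   1.3]
```

Weight −3 N: cone held. Carry to above the seat.

```bash
python3 -m handwheel '[{"x":-0.004,"y":0.015,"z":0,"roll":0},{"x":-0.008,"y":0.03,"z":0,"roll":0},{"x":-0.011,"y":0.04,"z":0,"roll":0},{"x":-0.012,"y":0.045,"z":0,"roll":0},{"x":-0.012,"y":0.045,"z":0,"roll":0},{"x":-0.012,"y":0.045,"z":0,"roll":0},{"x":-0.011,"y":0.04,"z":0,"roll":0},{"x":-0.008,"y":0.028,"z":0,"roll":0},{"x":-0.004,"y":0.014,"z":0,"roll":0},{"x":-0.001,"y":0.005,"z":0,"roll":0}]' 255
python3 - <<'E'
from m import *
c=np.array(r.sense()["ee_pos"]); f=F["scene"]; print(c)
u,v,w=168,270,66
s=cv2.resize(f["image"][v-60:v+60,u-80:u+80,::-1],(800,600),interpolation=cv2.INTER_CUBIC)
s=cv2.convertScaleAbs(s,alpha=1.6)
b=c[2]-41.7
for X,col in((circ(c,20,b+85),(0,0,255)),(circ(c,32,b+28),(0,255,0)),(circ(c,18,b),(255,0,0)),(circ((534.5,-201.5),28,57),(255,255,0))):
    cv2.polylines(s,[((proj(f,X)-[u-80,v-60]+.5)*5).astype(int)],True,col,1)
cv2.imwrite("pics/above.png",s)
E
python3 to.py 534.5 -201.5 132
```

```text
t: 8.2
ee_pos: [533.7, -201.7, 132.9]
orientation: [0.977, 0.212, -0.0, -0.0]
wrist_force: [0.1, 0.4, -2.8]
finger_gap: 39.2
grasp_force: 60.6
scene (np.float64(nan), np.float64(nan)) [nan nan nan]
top (np.float64(nan), np.float64(nan)) [nan nan nan]
foot [[ 590. -139.   16.]
 [ 578. -272.   16.]
 [ 480. -258.   16.]
 [ 490. -130.   16.]] [ 534.36294015 -199.71355178   16.        ]
[ 534.38335761 -193.56166783   52.        ]
[ 534.5451478  -201.97305411   52.        ]
[ 533.89965042 -200.98414983  133.0987784 ]
8.3 [ 533.9 -201.   133.1] [ 0.51 -0.14 -3.03] 39.0 60.6
[0.3 0.7 1.1]m.py:6: RuntimeWarning: invalid value encountered in scalar divide
  return u+(k*x).sum()/k.sum(), v+(k*y).sum()/k.sum()
```

View pics/above.png

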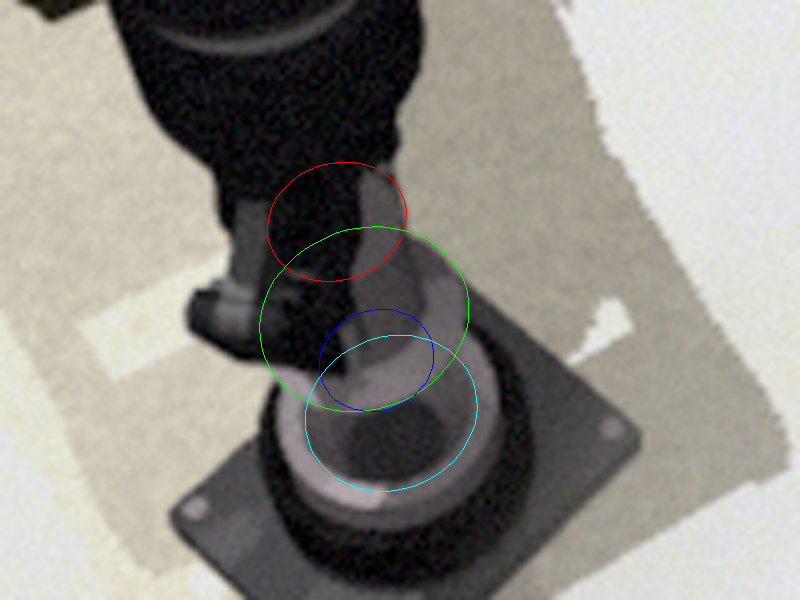

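The cone hangs above the seat ring, and the predicted cyan circle falls on the ring's inner edge (305–477, 335–490). Alignment is good, so I lower.

```bash
python3 -m handwheel '[{"x":0,"y":0,"z":0.004,"roll":0},{"x":0,"y":0.001,"z":0.006,"roll":0},{"x":0,"y":0,"z":0.006,"roll":0},{"x":0,"y":0,"z":0.006,"roll":0},{"x":0,"y":0,"z":0.006,"roll":0},{"x":0,"y":0,"z":0.006,"roll":0},{"x":0,"y":0,"z":0.004,"roll":0},{"x":0,"y":0,"z":0.002,"roll":0},{"x":0,"y":0,"z":0,"roll":0},{"x":0,"y":0,"z":0,"roll":0}]' 255
python3 -m handwheel '[{"x":0,"y":0,"z":0.0005,"roll":0},{"x":0,"y":0,"z":0.0005,"roll":0},{"x":0,"y":0,"z":0.0005,"roll":0},{"x":0,"y":0,"z":0.0005,"roll":0},{"x":0,"y":0,"z":0.0005,"roll":0},{"x":0,"y":0,"z":0.0005,"roll":0},{"x":0,"y":0,"z":0,"roll":0},{"x":0,"y":0,"z":0,"roll":0},{"x":0,"y":0,"z":0,"roll":0},{"x":0,"y":0,"z":0,"roll":0}]'; python3 to.py
```

```text
t: 9.55
ee_pos: [534.5, -202.1, 93.5]
orientation: [0.977, 0.213, 0.0, 0.0]
wrist_force: [-0.3, -0.4, -3.7]
finger_gap: 38.6
grasp_force: 60.6
t: 10.8
ee_pos: [534.4, -202.1, 90.3]
orientation: [0.977, 0.213, 0.0, -0.0]
wrist_force: [0.5, 0.2, -2.5]
finger_gap: 38.8
grasp_force: 60.6
10.8 [ 534.4 -202.1   90.3] [ 0.46  0.24 -2.54] 38.8 60.6
```

```bash
for i in 1 2; do python3 -m handwheel '[{"x":0,"y":0,"z":0.0005,"roll":0},{"x":0,"y":0,"z":0.0005,"roll":0},{"x":0,"y":0,"z":0.0005,"roll":0},{"x":0,"y":0,"z":0.0005,"roll":0},{"x":0,"y":0,"z":0.0005,"roll":0},{"x":0,"y":0,"z":0.0005,"roll":0},{"x":0,"y":0,"z":0,"roll":0},{"x":0,"y":0,"z":0,"roll":0},{"x":0,"y":0,"z":0,"roll":0},{"x":0,"y":0,"z":0,"roll":0}]' | egrep 'pos|wrist'; done
python3 -m handwheel '[{"x":0,"y":0,"z":0.0005,"roll":0},{"x":0,"y":0,"z":0.0005,"roll":0},{"x":0,"y":0,"z":0,"roll":0},{"x":0,"y":0,"z":0,"roll":0},{"x":0,"y":0,"z":0,"roll":0},{"x":0,"y":0,"z":0,"roll":0},{"x":0,"y":0,"z":0,"roll":0},{"x":0,"y":0,"z":0,"roll":0},{"x":0,"y":0,"z":0,"roll":0},{"x":0,"y":0,"z":0,"roll":0}]'| egrep 'pos|wrist'
```

```text
ee_pos: [534.4, -202.1, 87.3]
wrist_force: [-0.2, -0.1, -2.3]
ee_pos: [534.6, -202.2, 84.5]
wrist_force: [3.2, -2.3, 0.5]
ee_pos: [534.7, -202.3, 83.5]
wrist_force: [4.0, -3.9, 3.2]
```

Contact is felt, with a side force pointing +x, −y. I ease up 1 mm, shift about 1 mm that way, then release.

```bash
python3 -m handwheel '[{"x":0,"y":0,"z":-0.0005,"roll":0},{"x":0,"y":0.0005,"z":-0.0005,"roll":0},{"x":0.0005,"y":0.0005,"z":0,"roll":0},{"x":0,"y":0,"z":0,"roll":0},{"x":0,"y":0,"z":0.0005,"roll":0},{"x":0,"y":0,"z":0.0005,"roll":0},{"x":0,"y":0,"z":0.0005,"roll":0},{"x":0,"y":0,"z":0,"roll":0},{"x":0,"y":0,"z":0,"roll":0},{"x":0,"y":0,"z":0,"roll":0}]'| egrep 'pos|wrist'; python3 to.py
```

```text
ee_pos: [535.2, -202.6, 82.7]
wrist_force: [-2.6, 5.1, 3.5]
15.8 [ 535.2 -202.6   82.7] [-2.62  5.05  3.51] 38.5 61.4
```

```bash
python3 -m handwheel '[{"x":0,"y":-0.0005,"z":-0.0005,"roll":0},{"x":0,"y":0,"z":0,"roll":0},{"x":0,"y":0,"z":0,"roll":0},{"x":0,"y":0,"z":0,"roll":0},{"x":0,"y":0,"z":0,"roll":0},{"x":0,"y":0,"z":0,"roll":0},{"x":0,"y":0,"z":0,"roll":0},{"x":0,"y":0,"z":0,"roll":0},{"x":0,"y":0,"z":0,"roll":0},{"x":0,"y":0,"z":0,"roll":0}]'| egrep 'pos|wrist'
python3 -m handwheel '[{"x":0,"y":0,"z":0,"roll":0},{"x":0,"y":0,"z":0,"roll":0},{"x":0,"y":0,"z":0,"roll":0},{"x":0,"y":0,"z":0,"roll":0},{"x":0,"y":0,"z":0,"roll":0},{"x":0,"y":0,"z":0,"roll":0},{"x":0,"y":0,"z":0,"roll":0},{"x":0,"y":0,"z":0,"roll":0},{"x":0,"y":0,"z":0,"roll":0},{"x":0,"y":0,"z":0,"roll":0}]' 0
python3 -m handwheel '[{"x":0,"y":0,"z":-0.004,"roll":0},{"x":0,"y":0,"z":-0.008,"roll":0},{"x":0,"y":0,"z":-0.01,"roll":0},{"x":0,"y":0,"z":-0.012,"roll":0},{"x":0,"y":0,"z":-0.012,"roll":0},{"x":0,"y":0,"z":-0.012,"roll":0},{"x":0,"y":0,"z":-0.012,"roll":0},{"x":0,"y":0,"z":-0.008,"roll":0},{"x":0,"y":0,"z":-0.004,"roll":0},{"x":0,"y":0,"z":0,"roll":0}]'
python3 - <<'E'
from h import *
f=r.grab_frame("scene");u,v=168,280
cv2.imwrite("pics/rel.png",cv2.convertScaleAbs(cv2.resize(f["image"][v-60:v+60,u-80:u+80,::-1],(800,600),interpolation=cv2.INTER_CUBIC),alpha=1.6))
E
```

```text
ee_pos: [535.1, -202.3, 83.3]
wrist_force: [-0.7, -0.1, -2.1]
t: 18.3
ee_pos: [535.1, -202.4, 83.3]
orientation: [0.977, 0.213, 0.0, 0.0]
wrist_force: [-0.3, 0.7, -0.1]
finger_gap: 85.5
grasp_force: 0.0
t: 19.55
ee_pos: [535.1, -202.3, 165.3]
orientation: [0.977, 0.213, 0.0, -0.0]
wrist_force: [-0.1, -0.3, 0.6]
finger_gap: 85.1
grasp_force: 0.0
```

View pics/rel.png

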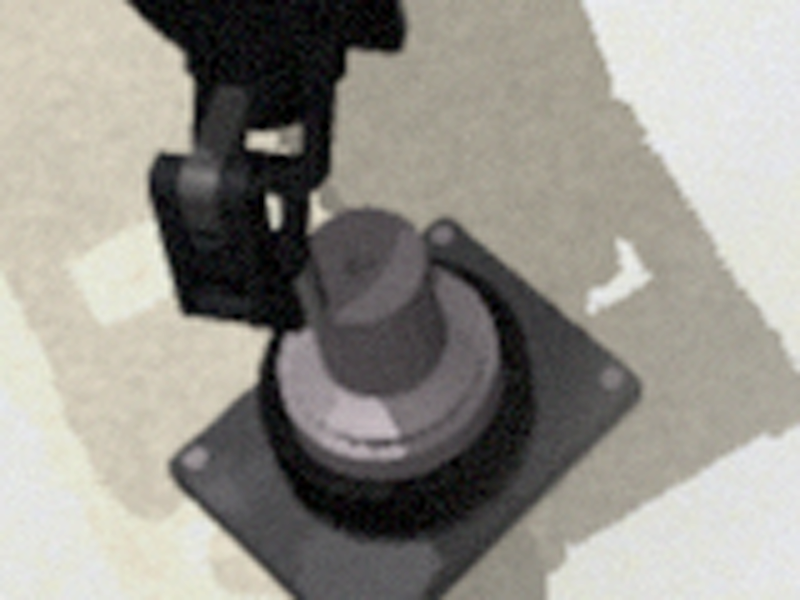

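The cone is nested and upright in the seat ring, its top at about (365,265) in the crop. I shut the fingers and come down just above its top (about z 125).

```bash
python3 -m handwheel '[{"x":0,"y":0,"z":0,"roll":0},{"x":0,"y":0,"z":0,"roll":0},{"x":0,"y":0,"z":0,"roll":0},{"x":0,"y":0,"z":0,"roll":0},{"x":0,"y":0,"z":0,"roll":0},{"x":0,"y":0,"z":0.005,"roll":0},{"x":0,"y":0,"z":0.008,"roll":0},{"x":0,"y":0,"z":0.008,"roll":0},{"x":0,"y":0,"z":0.007,"roll":0},{"x":0,"y":0,"z":0.004,"roll":0}]' 255
python3 -m handwheel '[{"x":0,"y":0,"z":0.001,"roll":0},{"x":0,"y":0,"z":0.001,"roll":0},{"x":0,"y":0,"z":0.001,"roll":0},{"x":0,"y":0,"z":0.001,"roll":0},{"x":0,"y":0,"z":0.0005,"roll":0},{"x":0,"y":0,"z":0.0005,"roll":0},{"x":0,"y":0,"z":0.0005,"roll":0},{"x":0,"y":0,"z":0.0005,"roll":0},{"x":0,"y":0,"z":0.0005,"roll":0},{"x":0,"y":0,"z":0.0005,"roll":0}]'; python3 to.py
```

```text
t: 20.85
ee_pos: [534.9, -202.3, 132.6]
orientation: [0.977, 0.213, -0.0, -0.0]
wrist_force: [0.3, 0.9, -0.9]
finger_gap: 0.0
grasp_force: 0.0
t: 22.1
ee_pos: [535.1, -202.3, 126.2]
orientation: [0.977, 0.213, -0.0, -0.0]
wrist_force: [-0.4, -1.0, -0.2]
finger_gap: 0.1
grasp_force: 0.0
22.1 [ 535.1 -202.3  126.2] [-0.43 -1.01 -0.18] 0.1 0.0
```

```bash
cat > chk.py <<'E'
# prints height and force; fails when the push is above 6.5 N
from bench import r
s=r.sense(); print(round(s["t"],2),round(s["ee_pos"][2],2),[round(x,1) for x in s["wrist_force"]])
raise SystemExit(abs(s["wrist_force"][2])>6.5)
E
python3 -m handwheel '[{"x":0,"y":0,"z":0.0003,"roll":0},{"x":0,"y":0,"z":0.0003,"roll":0},{"x":0,"y":0,"z":0.0003,"roll":0},{"x":0,"y":0,"z":0.0003,"roll":0},{"x":0,"y":0,"z":0.0003,"roll":0},{"x":0,"y":0,"z":0.0003,"roll":0},{"x":0,"y":0,"z":0.0003,"roll":0},{"x":0,"y":0,"z":0.0003,"roll":0},{"x":0,"y":0,"z":0.0003,"roll":0},{"x":0,"y":0,"z":0.0003,"roll":0}]' >/dev/null; python3 chk.py && python3 -m handwheel '[{"x":0,"y":0,"z":0.0003,"roll":0},{"x":0,"y":0,"z":0.0003,"roll":0},{"x":0,"y":0,"z":0.0003,"roll":0},{"x":0,"y":0,"z":0.0003,"roll":0},{"x":0,"y":0,"z":0.0003,"roll":0},{"x":0,"y":0,"z":0.0003,"roll":0},{"x":0,"y":0,"z":0.0003,"roll":0},{"x":0,"y":0,"z":0.0003,"roll":0},{"x":0,"y":0,"z":0.0003,"roll":0},{"x":0,"y":0,"z":0.0003,"roll":0}]' >/dev/null; python3 chk.py
```

```text
23.35 123.26 [np.float64(-1.3), np.float64(0.4), np.float64(4.7)]
23.35 123.26 [np.float64(-1.3), np.float64(0.4), np.float64(4.7)]False
False
```

```bash
sed -i 's/SystemExit(\(.*\))$/SystemExit(int(\1))/; s/round(x,1)/round(float(x),1)/' chk.py
python3 -m handwheel '[{"x":0,"y":0,"z":0.0003,"roll":0},{"x":0,"y":0,"z":0.0003,"roll":0},{"x":0,"y":0,"z":0.0003,"roll":0},{"x":0,"y":0,"z":0.0003,"roll":0},{"x":0,"y":0,"z":0.0003,"roll":0},{"x":0,"y":0,"z":0.0002,"roll":0},{"x":0,"y":0,"z":0.0002,"roll":0},{"x":0,"y":0,"z":0.0002,"roll":0},{"x":0,"y":0,"z":0.0002,"roll":0},{"x":0,"y":0,"z":0.0002,"roll":0}]' >/dev/null; python3 chk.py && python3 -m handwheel '[{"x":0,"y":0,"z":0.0001,"roll":0},{"x":0,"y":0,"z":0.0001,"roll":0},{"x":0,"y":0,"z":0.0001,"roll":0},{"x":0,"y":0,"z":0.0001,"roll":0},{"x":0,"y":0,"z":0.0001,"roll":0},{"x":0,"y":0,"z":0.0001,"roll":0},{"x":0,"y":0,"z":0.0001,"roll":0},{"x":0,"y":0,"z":0.0001,"roll":0},{"x":0,"y":0,"z":0,"roll":0},{"x":0,"y":0,"z":0,"roll":0}]' >/dev/null; python3 chk.py
```

```text
24.6 121.3 [-0.6, 1.1, 9.1]
24.6 121.3 [-0.6, 1.1, 9.1]
```

```bash
python3 -m handwheel '[{"x":0,"y":0,"z":0.0001,"roll":0},{"x":0,"y":0,"z":0,"roll":0},{"x":0,"y":0,"z":0,"roll":0},{"x":0,"y":0,"z":0,"roll":0},{"x":0,"y":0,"z":0,"roll":0},{"x":0,"y":0,"z":0,"roll":0},{"x":0,"y":0,"z":0,"roll":0},{"x":0,"y":0,"z":0,"roll":0},{"x":0,"y":0,"z":0,"roll":0},{"x":0,"y":0,"z":0,"roll":0}]' >/dev/null; python3 chk.py; sleep 0; python3 -c "
from h import *
z=[]
for i in range(4): r.grab_frame('scene'); s=r.sense(); z.append((s['ee_pos'][2],s['wrist_force'][2]))
print(np.round(z,2))"
```

```text
25.85 121.32 [-0.1, -0.1, 8.8]
[[121.33   8.85]
 [121.35   9.75]
 [121.32   8.08]
 [121.32   9.02]]
```

The push holds at 8.9 N without creeping. That is well above the 2–4 N the seat needs to move, so this is the stop. I increase to about 12 N and hold.

```bash
python3 -m handwheel '[{"x":0,"y":0,"z":0.0001,"roll":0},{"x":0,"y":0,"z":0.0001,"roll":0},{"x":0,"y":0,"z":0,"roll":0},{"x":0,"y":0,"z":0,"roll":0},{"x":0,"y":0,"z":0,"roll":0},{"x":0,"y":0,"z":0,"roll":0},{"x":0,"y":0,"z":0,"roll":0},{"x":0,"y":0,"z":0,"roll":0},{"x":0,"y":0,"z":0,"roll":0},{"x":0,"y":0,"z":0,"roll":0}]' >/dev/null; python3 chk.py; python3 -c "
from h import *
z=[]
for i in range(4): r.grab_frame('scene'); s=r.sense(); z.append((s['ee_pos'][2],s['wrist_force'][2]))
print(np.round(z,2))"
```

```text
27.3 121.27 [-1.2, 1.9, 10.2]
[[121.29   9.74]
 [121.29   9.61]
 [121.29   9.61]
 [121.29  10.12]]
```

```bash
python3 -m handwheel '[{"x":0,"y":0,"z":0.0002,"roll":0},{"x":0,"y":0,"z":0.0002,"roll":0},{"x":0,"y":0,"z":0,"roll":0},{"x":0,"y":0,"z":0,"roll":0},{"x":0,"y":0,"z":0,"roll":0},{"x":0,"y":0,"z":0,"roll":0},{"x":0,"y":0,"z":0,"roll":0},{"x":0,"y":0,"z":0,"roll":0},{"x":0,"y":0,"z":0,"roll":0},{"x":0,"y":0,"z":0,"roll":0}]' >/dev/null; python3 chk.py; python3 -c "
from h import *
z=[]
for i in range(14): r.grab_frame('scene'); s=r.sense(); z.append((s['ee_pos'][2],s['wrist_force'][2]))
print(np.mean(z,0),np.ptp(z,0))"
```

```text
28.75 121.25 [-1.2, 0.2, 11.8]
[121.24705318  12.6934815 ] [0.04141257 2.19860557]
```

Steady at about 12.5 N for over 1.5 s against the stop. Now I rise straight up slowly, then swing clear and check.

```bash
python3 -m handwheel '[{"x":0,"y":0,"z":-0.001,"roll":0},{"x":0,"y":0,"z":-0.002,"roll":0},{"x":0,"y":0,"z":-0.004,"roll":0},{"x":0,"y":0,"z":-0.01,"roll":0},{"x":0,"y":0,"z":-0.015,"roll":0},{"x":0,"y":0,"z":-0.02,"roll":0},{"x":0,"y":0,"z":-0.02,"roll":0},{"x":0,"y":0,"z":-0.02,"roll":0},{"x":0,"y":0,"z":-0.01,"roll":0},{"x":0,"y":0,"z":0,"roll":0}]'
python3 -m handwheel '[{"x":-0.02,"y":0,"z":0,"roll":0},{"x":-0.03,"y":0,"z":0,"roll":0},{"x":-0.03,"y":0,"z":0,"roll":0},{"x":-0.03,"y":0,"z":0,"roll":0},{"x":-0.03,"y":0,"z":0,"roll":0},{"x":-0.02,"y":0,"z":0,"roll":0},{"x":-0.01,"y":0,"z":0,"roll":0},{"x":0,"y":0,"z":0,"roll":0},{"x":0,"y":0,"z":0,"roll":0},{"x":0,"y":0,"z":0,"roll":0}]'
python3 - <<'E'
from h import *
t=[]
for c,(u,v) in(("scene",(168,290)),("top",(365,217))):
    f=r.grab_frame(c); t.append(cv2.resize(f["image"][v-45:v+45,u-60:u+60,::-1],(400,300),interpolation=cv2.INTER_CUBIC))
    if c=="scene": full=cv2.resize(f["image"][:,:,::-1],(400,300))
cv2.imwrite("pics/end.png",cv2.convertScaleAbs(np.vstack([np.hstack(t),np.hstack([full,full*0])]),alpha=1.4))
E
```

```text
t: 30.7
ee_pos: [535.2, -202.4, 222.8]
orientation: [0.977, 0.213, 0.001, 0.0]
wrist_force: [-0.9, -0.2, -0.7]
finger_gap: 0.0
grasp_force: 0.0
t: 31.95
ee_pos: [380.9, -272.8, 222.0]
orientation: [0.977, 0.213, -0.0, -0.0]
wrist_force: [-0.2, -0.6, 0.3]
finger_gap: 0.0
grasp_force: 0.0
```

View pics/end.png

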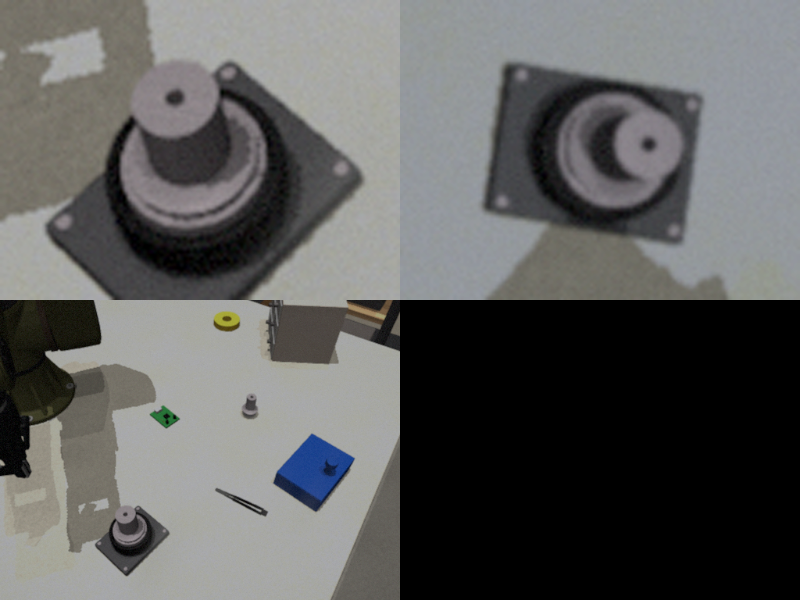

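The cone stands upright and nested in the ring in both views (bore at (175,97) and (649,144) in the crops), and the bystanders are unmoved. I do one numeric check of the bore, then hand in.

```bash
python3 - <<'E'
from h import *
for c,u,v in(("scene",168-60+175*.3,290-45+97*.3),("top",365-60+249*.3,217-45+144*.3)):
    f=r.grab_frame(c); print(c,ray(f,u-.35,v-.35,121.2))
E
```

```text
scene [ 535.38622353 -203.05063259  121.2       ]
top [ 535.73386257 -201.73369734  121.2       ]
```

```bash
python3 -c "
from bench import r
print(r.sign_off())"
```

```text
the job is handed in; nothing more can be done
None
```

The big cone is seated upright in the stand: released to centre itself, pressed down to the hard stop, and held there at about 12.5 N for over half a second. The arm is clear, no bystander looked moved in the final picture, and the job is handed in at about 32 s of the 61 s allowed.

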